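# Open the wash drain: lift out the interlocked middle cover

### The arm

A 6-joint arm with a two-finger parallel gripper is mounted at the origin on the work surface. World frame = base frame: x ahead of the robot, y to its left, z up, the work surface at z = 0. Lengths are in m, angles in rad, forces in N, time in s.
With the tool pointing down it reaches from about 0.3 to 0.85 m from the base axis. Payload 5.4 kg.
Tool frame: the origin (TCP) lies at the very end of the fingers, on their centre line; the grasp point (between the pads) lies ctrl.tcp_to_grasp behind it (ctrl.tcp_to_grasp is the distance from the TCP to the grasp point, in m); z points along the fingers, y is the line along which they close (so a half turn about z gives the same grasp; the last joint's range is limited). The gripper opens to 85 mm and grips with 20 to 120 N. Pads are 22 mm wide; open, the fingers measure 114 mm over their backs; the gripper's body (76 mm by 85 mm) begins 54 mm behind the grasp point. The pads swing forward as they close: fully open they stand 13 mm farther back than shut.
Start: joints at [-1.407, 0.158, 1.597, -0, 1.386, -0.21], TCP at [0.21, -0.535, 0.231] pointing down, gripper open.
Joint ranges: [-2.91, 2.91], [-0.94, 2.29], [0.18, 2.7], [-1.29, 4.43], [0.17, 2.64], [-3, 3]. Speed limits (rad/s): [2.57, 2.57, 3.14, 3.14, 3.14, 3.14].

### API

Orientations are given as a unit quaternion [w, x, y, z].
In Python, from rig import ctrl, cams gives the robot as it stands.
- The arm moves only by the tool send_rows, never from a script. Its arguments are lists of equal length, an entry for each row: "xyz": the shift along the tool's x, y, z in m, a list of three; "yaw": the turn about the tool's z in degrees; "jaw": the opening, from -1 (shut) to 1 (fully open), so that 0 is half open. In form: {"xyz": [[x, y, z], ...], "yaw": [yaw, ...], "jaw": [jaw, ...]}. A call has 1 to 12 rows; each row is the pose to reach, as a shift and turn from the pose commanded when the call began, along the tool's axes at that moment; what a row does not reach only later rows make up. A row lasts 1/10 s, in which the tool goes at most 50 mm and 8.59 degrees, less where a joint would pass 70% of its speed; a pose out of reach is approached as far as the arm can. A call with a gripper value outside its range is refused whole. The fingers move at their own pace and stop on an object; "newtons" is the grip in N (left out, the last holds). Time passes only in rows, so rows that repeat a pose let the fingers close. It gives the time, the measured TCP pose, the force, the opening and the grip force at its end, in the units of the state.
- ctrl.sense(): the state, without advancing time (a new reading comes with each control period).
- cams.get_image(name): name is "scene" or "top" or "wrist"; returns the picture (384x512x3 uint8, red, green, blue); there is no depth.
- cams.camera_params(name): a dict with "vertical_fov" (degrees; the focal length in pixels is half the picture's height over the tangent of half this angle, whatever the lens; pixels are square), "cx", "cy" (the principal point, pixels), "eye" and "orientation" of the camera in the world; the wrist camera has in their place "tool_from_camera" (4x4, takes a point from camera to tool coordinates, whose origin is the TCP and whose axes are the flange's). Camera axes: x right, y down, z forward; pixel columns grow to the right and rows downward; lengths in m; the calibration is good to about 2 mm. A picture is of the moment at which its call begins: read the wrist's pose just before it. camera_params takes no time and is no camera call.
- ctrl.hand_in(): hands the job in; it is judged then, once.
The state is a dict: "time_s": time; "qpos": joint angles; "dq": joint speeds; "tau": joint torques, N m; "tool_pos": TCP position; "tcp_rot": TCP orientation; "contact_force": force on the tool from outside, world axes, zero at the start; "ft_torque": the same for the moment, N m; "finger_gap": opening from 0.0 (shut) to 1.0 (fully open); "grasp_force": force on a finger pad.
Only numpy, scipy, OpenCV 4.12 (cv2) and the standard library are available. Lean on these libraries where they do the work, as an engineer would, in place of code of your own. Each camera call takes 0.05 s, during which the arm holds its last target. There are 200 camera calls.

### The job

Open the wash drain: of the three interlocking wooden covers lying in its low kerb, take the middle one by its grip bar, lift it straight up until it is clear of its two neighbours, and leave those two lying where they are. Then set it down gently, bar upward, in the middle of the flat top of the upturned basin, without shifting the basin, and let go.

Things in the scene. Friction and masses are not known exactly. Their poses are not given: they have to be found in the camera images.
- mid_bar (a point): Middle one of three wooden drain covers in a row along y: flat block 100 (x) x 60 (y) x 30 mm, with a 22 mm long T-shaped tab at each y end locked in its neighbour with 2 mm play, so it leaves only upward. On top an upright paler grip bar 20 thick (x), 44 long (y), 48 mm high: pinch it across x. Point: the bar's centre, 24 mm above the block's flat top, 54 mm above its underside. z up. 0.13-0.25 kg.
- left_bar (a point): Neighbour cover on the +y side, bar 80 mm from the middle one's: loose block 100 (x) x 70 (y) x 30 mm with a T-shaped socket and the same grip bar. Point: the bar's centre, 54 mm above the underside; same axes. Stays in place. All covers lie in a fixed kerb 136 (x) x 240 (y) mm whose rim is 2 mm lower than the blocks' flat tops.
- right_bar (a point): Neighbour cover on the -y side, mirror image of the +y one, bar 80 mm from the middle one's. Point: the bar's centre, 54 mm above the underside; same axes. Stays in place.
- basin_top (a point): Upturned round orange plastic basin, 250 mm wide at the slab, 90 mm high, loose, 0.5 kg, flat top 204 mm in diameter. Point: the centre of the flat top; z up. It stands left or right of the drain; an upright open steel bowl stands on the other side.
Not all that is in view belongs to the job. What is shaped like the part that bears mid_bar but black is not meant.

How it is judged:
By the outcome, as a careful person would: the job done as asked, in the order asked, and still so for the second after the job is handed in, with the robot touching nothing.
It also fails if it takes over 42 s, if anything falls off the work surface, if the arm or the gripper's body presses on something with over 40 N, if the wrist force passes 120 N, or if a joint passes its speed limit or range.

## Working session

There is one attempt and no reset: what is moved stays moved. The work goes in short steps, Python scripts to look and compute and a tool call to move; the robot and the scene stay as the last step left them, time stands still between calls to the robot, and variables do not carry over. Pictures are saved under pics/ and viewed, at most 10 in all, crops included, and the job is handed in when it is done.

Besides the shell and the picture viewer there is one more tool, called after "Call:" as name(argument=value, ...) on one line, values as JSON. send_rows: Moves the arm, as the interface text tells. Its arguments: {"type":"object","properties":{"xyz":{"type":"array","items":{"type":"array","items":{"type":"number"}}},"yaw":{"type":"array","items":{"type":"number"}},"jaw":{"type":"array","items":{"type":"number"}},"newtons":{"type":"number"}},"required":["xyz","yaw","jaw"]}

```bash
mkdir -p pics; ls
python3 - <<'E'
from rig import ctrl,cams
import cv2
s=ctrl.sense(); print({k:(s[k]) for k in s}, ctrl.tcp_to_grasp)
for n in("scene","top","wrist"):
    im=cams.get_image(n); cv2.imwrite(f"pics/{n}0.png",im[:,:,::-1]); print(n,cams.camera_params(n))
import numpy as np
a=cv2.imread("pics/scene0.png");b=cv2.imread("pics/top0.png")
cv2.imwrite("pics/both0.png",cv2.resize(np.vstack([a,b]),(400,600)))
E
```

```text
pics
{'time_s': 0.0, 'qpos': array([-1.40712031e+00,  1.59097897e-01,  1.59826058e+00,  8.87543043e-05,
        1.38619425e+00, -2.10109995e-01]), 'dq': array([ 4.81820585e-04, -7.95475062e-05,  3.71731802e-03, -4.57776594e-04,
        1.91667540e-03,  1.33488114e-03]), 'tau': array([-8.67590934e-04, -3.95992362e+01, -3.31432521e+01, -3.50070213e-04,
        7.99689704e-03, -2.55786347e-05]), 'tool_pos': array([ 0.20985612, -0.53468412,  0.23027526]), 'tcp_rot': array([-9.78760779e-04,  9.82587327e-01,  1.85798771e-01,  6.63548723e-05]), 'contact_force': array([-0.71232535, -0.14025447,  0.22911444]), 'ft_torque': array([ 0.0159262 , -0.00921865,  0.06841048]), 'grasp_force': 0.0, 'finger_gap': 1.0046641045681441} 0.0187
scene {'vertical_fov': 52.12558453723613, 'cx': 253.14892592732122, 'cy': 193.68016938048282, 'eye': array([ 0.89575088, -0.5579636 ,  0.80616141]), 'orientation': array([-0.34139152,  0.89917094,  0.25935569, -0.08762466])}
top {'vertical_fov': 47.05979759736479, 'cx': 260.1951414245771, 'cy': 192.2176300895644, 'eye': array([ 0.39893074, -0.01995143,  1.04552522]), 'orientation': array([ 0.05960658, -0.69457972,  0.7143913 , -0.0604246 ])}
wrist {'vertical_fov': 60.781284220574214, 'cx': 258.63422732541915, 'cy': 198.1732304265866, 'tool_from_camera': array([[ 8.94995821e-04, -9.53086554e-01, -3.02696581e-01,
         7.65090507e-02],
       [ 9.99999483e-01,  7.06684978e-04,  7.31634982e-04,
        -1.28192700e-04],
       [-4.83400337e-04, -3.02697079e-01,  9.53086693e-01,
        -1.43737745e-01],
       [ 0.00000000e+00,  0.00000000e+00,  0.00000000e+00,
         1.00000000e+00]])}
```

View pics/top0.png

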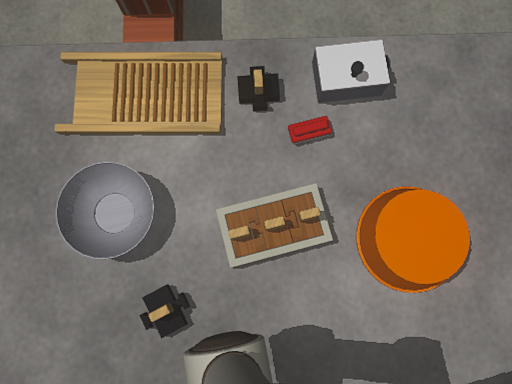

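View pics/scene0.png

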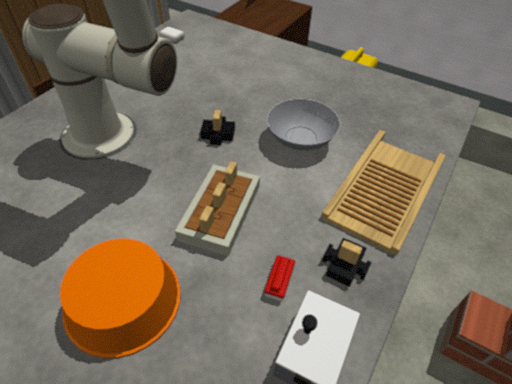

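Candidates: the middle cover in the kerb at top-view (275,223) / scene (218,195), and two black look-alikes at top (260,88) and (165,312). The kerb one fits: brown wood, between two neighbours. The basin is at top (422,237), and the steel bowl at (113,210) is on the other side.

```bash
cat > h.py <<'E'
import numpy as np,cv2
from scipy.spatial.transform import Rotation as R
from rig import ctrl,cams
def rot(q): return R.from_quat([q[1],q[2],q[3],q[0]]).as_matrix()
def cam(n,s=None):
    p=cams.camera_params(n); f=192/np.tan(np.radians(p['vertical_fov']/2))
    if n=='wrist':
        T=p['tool_from_camera']; W=rot(s['tcp_rot'])
        return W@T[:3,:3], s['tool_pos']+W@T[:3,3], f,p['cx'],p['cy']
    return rot(p['orientation']),p['eye'],f,p['cx'],p['cy']
def ray(c,uv): 
    d=c[0]@np.array([(uv[0]-c[3])/c[2],(uv[1]-c[4])/c[2],1]); return c[1],d/np.linalg.norm(d)
def plane(c,uv,z):
    o,d=ray(c,uv); return o+d*(z-o[2])/d[2]
def proj(c,P):
    q=c[0].T@(np.asarray(P)-c[1]); return np.array([c[3]+c[2]*q[0]/q[2],c[4]+c[2]*q[1]/q[2]])
def tri(rays):
    A=sum(np.eye(3)-np.outer(d,d) for o,d in rays); b=sum((np.eye(3)-np.outer(d,d))@o for o,d in rays)
    return np.linalg.solve(A,b)
E
python3 - <<'E'
from h import *
a=cv2.imread("pics/top0.png");b=cv2.imread("pics/scene0.png")
ca=a[175:275,205:345]; cb=b[155:260,165:275]
A=cv2.resize(ca,None,fx=5,fy=5,interpolation=cv2.INTER_CUBIC)
cv2.imwrite("pics/ctop.png",A)
cv2.imwrite("pics/cscene.png",cv2.resize(cb,None,fx=5,fy=5,interpolation=cv2.INTER_CUBIC))
for n,im in(("top",a),("scene",b)):
    h=cv2.cvtColor(im,cv2.COLOR_BGR2HSV)
    m=cv2.inRange(h,(14,60,130),(28,200,255))
    k,_,st,ce=cv2.connectedComponentsWithStats(m)
    print(n,[(tuple(st[i][:5]),ce[i].round(1)) for i in range(1,k) if 40<st[i][4]<1000])
    m=cv2.inRange(h,(5,180,60),(18,255,255))
    k,l,st,ce=cv2.connectedComponentsWithStats(m); i=1+st[1:,4].argmax()
    v=h[:,:,2][l==i]; print(st[i],np.histogram(v,10))
print(b[195:240:4,0:1].shape)
E
```

```text
top [((np.int32(254), np.int32(70), np.int32(9), np.int32(17), np.int32(133)), array([257.9,  77.9])), ((np.int32(300), np.int32(194), np.int32(20), np.int32(26), np.int32(208)), array([309.1, 210.7])), ((np.int32(264), np.int32(201), np.int32(22), np.int32(28), np.int32(274)), array([275.3, 217.4])), ((np.int32(257), np.int32(208), np.int32(12), np.int32(34), np.int32(86)), array([262.1, 226.1])), ((np.int32(229), np.int32(210), np.int32(20), np.int32(29), np.int32(257)), array([239.3, 227.4])), ((np.int32(304), np.int32(223), np.int32(11), np.int32(14), np.int32(67)), array([309.1, 229.7])), ((np.int32(284), np.int32(230), np.int32(8), np.int32(13), np.int32(50)), array([287.5, 235.7])), ((np.int32(272), np.int32(233), np.int32(9), np.int32(13), np.int32(73)), array([276.1, 238.6])), ((np.int32(251), np.int32(234), np.int32(12), np.int32(13), np.int32(45)), array([256.6, 240.7])), ((np.int32(238), np.int32(242), np.int32(9), np.int32(13), np.int32(64)), array([242.5, 247.9])), ((np.int32(149), np.int32(305), np.int32(20), np.int32(17), np.int32(172)), array([158.6, 313.1]))]
[ 357 
[... 492 characters left out ...]
int32(185), np.int32(172), np.int32(41), np.int32(57), np.int32(645)), array([207.2, 201.2])), ((np.int32(232), np.int32(175), np.int32(19), np.int32(21), np.int32(213)), array([240.6, 184.5])), ((np.int32(215), np.int32(195), np.int32(26), np.int32(23), np.int32(249)), array([229.2, 205. ])), ((np.int32(209), np.int32(215), np.int32(23), np.int32(22), np.int32(253)), array([220.5, 225.9])), ((np.int32(342), np.int32(241), np.int32(20), np.int32(13), np.int32(141)), array([351.6, 246.8]))]
[   60   239   120   119 11049] (array([ 770, 1329,  838,  428,  100,   82,  108,  154,  706, 6534]), array([ 85. ,  99.8, 114.6, 129.4, 144.2, 159. , 173.8, 188.6, 203.4,
       218.2, 233. ]))
(12, 1, 3)
```

View pics/ctop.png

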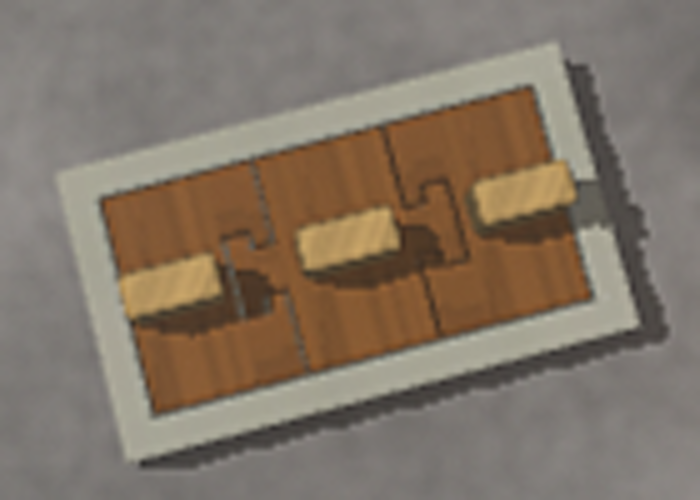

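View pics/cscene.png

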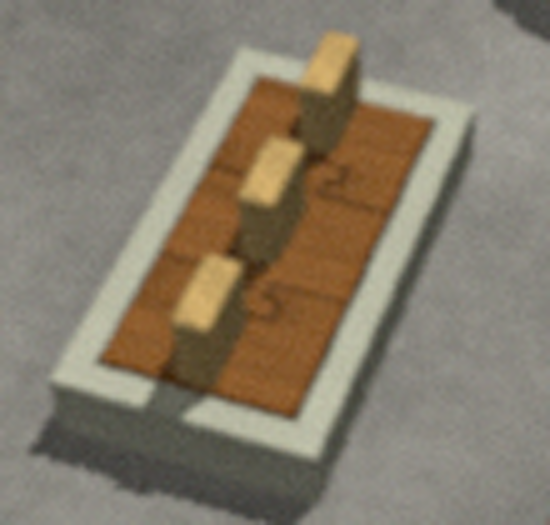

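The crops confirm it: the middle bar's top face is at top (274.5,223) and scene (219,189), with a brown block locked between two brown neighbours inside the kerb.

Run:
```python
from h import *
a=cv2.imread("pics/top0.png");b=cv2.imread("pics/scene0.png")
S=ctrl.sense(); ct,cs=cam("top"),cam("scene")
def faces(im,box,vmin):
    x0,y0,x1,y1=box; h=cv2.cvtColor(im,cv2.COLOR_BGR2HSV)[y0:y1,x0:x1]
    m=cv2.inRange(h,(14,60,vmin),(28,200,255)); k,_,st,ce=cv2.connectedComponentsWithStats(m,connectivity=4)
    return [(ce[i]+[x0,y0]).round(1) for i in range(1,k) if st[i][4]>60],[int(st[i][4]) for i in range(1,k) if st[i][4]>60]
for v in (165,180,190): print(v,faces(a,(205,175,345,275),v),faces(b,(165,155,275,260),v))
ut=[(205+p[0]/5-.5+.0,175+p[1]/5-.5) for p in((172,286),(348,239),(524,192))]
us=[(165+p[0]/5-.5,155+p[1]/5-.5) for p in((331,62),(272,172),(209,293))]
P=[tri([ray(ct,u),ray(cs,w)]) for u,w in zip(ut,us)]
for p,u,w in zip(P,ut,us): print(p.round(4),(proj(ct,p)-u).round(2),(proj(cs,p)-w).round(2))
d=P[0]-P[2]; print("dist",np.linalg.norm(d[:2])/2,"ydir angle",np.degrees(np.arctan2(d[1],d[0])))
# basin
for n,im,c,v in(("top",a,ct,190),("scene",b,cs,203)):
    h=cv2.cvtColor(im,cv2.COLOR_BGR2HSV); m=cv2.inRange(h,(5,180,v),(18,255,255))
    m=cv2.morphologyEx(m,cv2.MORPH_OPEN,np.ones((5,5)))
    q=max(cv2.findContours(m,0,1)[0],key=cv2.contourArea)[:,0]
    X=np.array([plane(c,u,.09)[:2] for u in q],np.float32)
    print(n,cv2.fitEllipse(X),cv2.minEnclosingCircle(X))
W=rot(S['tcp_rot']);print(W.round(3))
```

```text
165 ([array([309.4, 212.8]), array([273.8, 222.1]), array([238.3, 231.6])], [137, 138, 141]) ([array([230.1, 167. ]), array([218.7, 188.7]), array([205.8, 212.8])], [77, 86, 105])
180 ([array([312.1, 212.3]), array([276.6, 221.6]), array([240.5, 231.2])], [68, 72, 75]) ([array([230.2, 166.9]), array([218.7, 188.5]), array([205.8, 212.8])], [67, 71, 86])
190 ([], []) ([array([205.8, 213.2])], [73])
[0.4793 0.0268 0.0923] [-0.81 -0.91] [-1.01  0.16]
[ 0.4971 -0.0504  0.0909] [-0.63 -0.68] [-0.81  0.12]
[ 0.5156 -0.1277  0.0904] [-0.68 -0.7 ] [-0.91  0.13]
dist 0.07932807679885787 ydir angle 103.24089361120684
top ((0.4583210349082947, -0.37024471163749695), (0.19939807057380676, 0.19988587498664856), 47.32566833496094) ((0.45843809843063354, -0.37052640318870544), 0.10146957635879517)
scene ((0.45951175689697266, -0.3660195767879486), (0.19797666370868683, 0.19914785027503967), 135.2730712890625) ((0.45982277393341064, -0.36623430252075195), 0.10081303864717484)
[[ 0.931  0.365 -0.   ]
 [ 0.365 -0.931  0.001]
 [ 0.    -0.001 -1.   ]]
```

Call:
send_rows(xyz=[[0.444,-0.346,0.02],[0.444,-0.346,0.02],[0.444,-0.346,0.02],[0.444,-0.346,0.02],[0.444,-0.346,0.02],[0.444,-0.346,0.02],[0.444,-0.346,0.02],[0.444,-0.346,0.02],[0.444,-0.346,0.02],[0.444,-0.346,0.02],[0.444,-0.346,0.02],[0.444,-0.346,0.02]], yaw=[-81.8,-81.8,-81.8,-81.8,-81.8,-81.8,-81.8,-81.8,-81.8,-81.8,-81.8,-81.8], jaw=[1,1,1,1,1,1,1,1,1,1,1,1])

```text
time_s: 1.35
tool_pos: [0.4979, -0.047, 0.2108]
tcp_rot: [-0.001, 0.619, 0.785, 0.001]
contact_force: [0.0, -0.4, -0.2]
finger_gap: 1.003
grasp_force: 0.0
```

Call:
send_rows(xyz=[[0,0,0],[0,0,0]], yaw=[0,0], jaw=[1,1])

```text
time_s: 1.55
tool_pos: [0.4965, -0.0516, 0.2111]
tcp_rot: [-0.0, 0.621, 0.784, -0.0]
contact_force: [0.3, -0.1, 0.5]
finger_gap: 1.002
grasp_force: 0.0
```

Run:
```python
from h import *
s=ctrl.sense(); im=cams.get_image("wrist")[:,:,::-1]; cv2.imwrite("pics/w1.png",im)
print(s['time_s'],s['tool_pos'],s['contact_force'],s['qpos']);W=rot(s['tcp_rot']);print(W.round(4))
c=cam("wrist",s)
print(proj(c,[.497,-.0504,.091]),proj(c,[.4793,.0268,.091]),proj(c,[.5156,-.1277,.091]))
```

```text
1.55 [ 0.49651449 -0.05163839  0.21105797] [ 0.27308476 -0.06562352  0.53347308] [-3.45738782e-01 -2.31001953e-02  1.82866215e+00 -7.33832660e-04
  1.33668339e+00 -5.76232474e-01]
[[-2.286e-01  9.735e-01 -9.000e-04]
 [ 9.735e-01  2.286e-01 -5.000e-04]
 [-2.000e-04 -9.000e-04 -1.000e+00]]
[260.71524116 189.53868558] [261.55468196  90.08688851] [260.9455784  273.26137128]
```

View pics/w1.png

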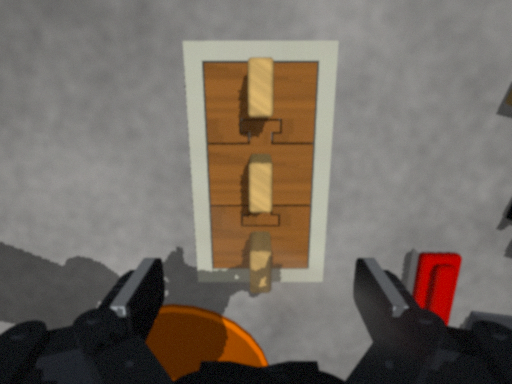

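The wrist view shows the three bars in line at u≈260. The middle one is at (260,188), within 1.5 px of my prediction, so I'm going down.

Call:
send_rows(xyz=[[0.001,0.0005,0.04],[0.001,0.0005,0.08],[0.001,0.0005,0.11],[0.001,0.0005,0.135],[0.001,0.0005,0.15],[0.001,0.0005,0.158],[0.001,0.0005,0.158],[0.001,0.0005,0.158]], yaw=[0,0,0,0,0,0,0,0], jaw=[1,1,1,1,1,1,1,1])

```text
time_s: 2.4
tool_pos: [0.4977, -0.0508, 0.0542]
tcp_rot: [0.001, 0.621, 0.783, 0.0]
contact_force: [-0.0, 0.7, 1.0]
finger_gap: 1.004
grasp_force: 0.0
```

Call:
send_rows(xyz=[[0,0,0],[0,0,0],[0,0,0],[0,0,0],[0,0,0],[0,0,0],[0,0,0],[0,0,0],[0,0,0],[0,0,0]], yaw=[0,0,0,0,0,0,0,0,0,0], jaw=[0.4,0.2,0,-0.2,-0.4,-1,-1,-1,-1,-1], newtons=45)

```text
time_s: 3.4
tool_pos: [0.4974, -0.05, 0.0535]
tcp_rot: [0.0, 0.621, 0.784, 0.0]
contact_force: [2.3, 0.1, 1.3]
finger_gap: 0.228
grasp_force: 44.3
```

Call:
send_rows(xyz=[[0,0,-0.003],[0,0,-0.008],[0,0,-0.014],[0,0,-0.02],[0,0,-0.026],[0,0,-0.032],[0,0,-0.038],[0,0,-0.046],[0,0,-0.056],[0,0,-0.07],[0,0,-0.08],[0,0,-0.08]], yaw=[0,0,0,0,0,0,0,0,0,0,0,0], jaw=[-1,-1,-1,-1,-1,-1,-1,-1,-1,-1,-1,-1])

```text
time_s: 4.6
tool_pos: [0.4987, -0.0505, 0.1357]
tcp_rot: [0.002, 0.621, 0.784, 0.001]
contact_force: [-0.1, -0.4, -1.6]
finger_gap: 0.228
grasp_force: 44.0
```

Run:
```python
from h import *
s=ctrl.sense(); A=cams.get_image("scene")[120:300,40:300,::-1]; im=cams.get_image("wrist")[:,:,::-1]
print(s['time_s'],s['tool_pos'],s['contact_force'],s['grasp_force'])
A=cv2.resize(A,None,fx=1.5,fy=1.5);B=cv2.resize(im,(360,270));cv2.imwrite("pics/lift.png",np.hstack([A,B]))
```

```text
4.6 [ 0.49871256 -0.05048147  0.13568466] [-0.08170968 -0.36606481 -1.61376644] 44.026753306388855
```

View pics/lift.png

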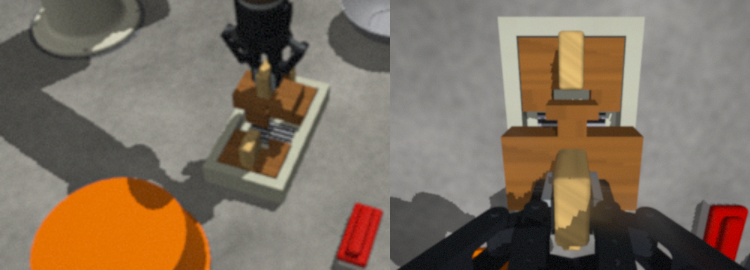

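The middle cover is held and clear, with both neighbours still lying in the kerb. Next I raise it further and carry it over the basin.

Call:
send_rows(xyz=[[0,0,-0.02],[0,0,-0.045],[0,0,-0.065],[0,0,-0.075],[0,0,-0.08],[0,0,-0.08]], yaw=[0,0,0,0,0,0], jaw=[-1,-1,-1,-1,-1,-1])

```text
time_s: 5.3
tool_pos: [0.4971, -0.0499, 0.213]
tcp_rot: [-0.0, 0.621, 0.784, -0.0]
contact_force: [0.7, 0.2, -1.3]
finger_gap: 0.227
grasp_force: 44.3
```

Call:
send_rows(xyz=[[-0.015,-0.005,0],[-0.045,-0.016,0],[-0.08,-0.03,0],[-0.115,-0.043,0],[-0.15,-0.056,0],[-0.185,-0.069,0],[-0.22,-0.082,0],[-0.25,-0.093,0],[-0.275,-0.102,0],[-0.29,-0.107,0],[-0.3,-0.11,0],[-0.3,-0.11,0]], yaw=[0,0,0,0,0,0,0,0,0,0,0,0], jaw=[-1,-1,-1,-1,-1,-1,-1,-1,-1,-1,-1,-1])

```text
time_s: 6.5
tool_pos: [0.4585, -0.3674, 0.2125]
tcp_rot: [-0.001, 0.621, 0.784, 0.0]
contact_force: [0.4, 0.3, -1.8]
finger_gap: 0.23
grasp_force: 44.3
```

Call:
send_rows(xyz=[[0,0,0.01],[0,0,0.025],[0,0,0.04],[0,0,0.055],[0,0,0.065],[0,0,0.07],[0,0,0.073],[0,0,0.073],[0,0,0.073]], yaw=[0,0,0,0,0,0,0,0,0], jaw=[-1,-1,-1,-1,-1,-1,-1,-1,-1])

```text
time_s: 7.4
tool_pos: [0.459, -0.3676, 0.141]
tcp_rot: [0.001, 0.621, 0.784, -0.0]
contact_force: [-0.5, -0.3, -1.8]
finger_gap: 0.227
grasp_force: 44.3
```

Run:
```python
from h import *
s=ctrl.sense(); A=cams.get_image("scene")[150:384,20:300,::-1]; b=cams.get_image("top")[:,:,::-1]; T=b[130:310,200:490]
print(s['time_s'],s['tool_pos'],s['contact_force'],s['grasp_force'])
cv2.imwrite("pics/top2.png",b)
cv2.imwrite("pics/pre.png",np.hstack([cv2.resize(A,(360,300)),cv2.resize(T,(435,300))]))
```

```text
7.4 [ 0.45901808 -0.36757869  0.14098677] [-0.53594891 -0.26007234 -1.81368884] 44.28857088088989
```

View pics/pre.png

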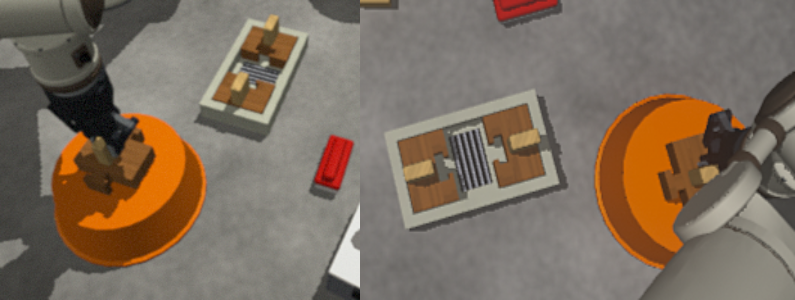

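The cover is above the middle of the basin top with about 10 mm to go. I'll lower in small steps and watch the force.

Call:
send_rows(xyz=[[0,0,0.002],[0,0,0.004],[0,0,0.006],[0,0,0.007],[0,0,0.008],[0,0,0.008]], yaw=[0,0,0,0,0,0], jaw=[-1,-1,-1,-1,-1,-1])

```text
time_s: 8.1
tool_pos: [0.4586, -0.3671, 0.1321]
tcp_rot: [-0.0, 0.621, 0.784, 0.0]
contact_force: [0.2, 0.2, -2.0]
finger_gap: 0.229
grasp_force: 44.3
```

Call:
send_rows(xyz=[[0,0,0.001],[0,0,0.001],[0,0,0.001]], yaw=[0,0,0], jaw=[-1,-1,-1])

```text
time_s: 8.4
tool_pos: [0.4588, -0.3673, 0.1315]
tcp_rot: [0.0, 0.621, 0.784, -0.0]
contact_force: [0.9, 0.0, -0.8]
finger_gap: 0.23
grasp_force: 44.3
```

Call:
send_rows(xyz=[[0,0,0.001],[0,0,0.001],[0,0,0.001]], yaw=[0,0,0], jaw=[-1,-1,-1])

```text
time_s: 8.7
tool_pos: [0.4589, -0.3673, 0.1314]
tcp_rot: [0.0, 0.621, 0.784, -0.0]
contact_force: [-1.8, 2.0, 4.6]
finger_gap: 0.231
grasp_force: 45.2
```

It is in contact at 4.6 N and has stopped descending, so I'm releasing.

Call:
send_rows(xyz=[[0,0,0],[0,0,0],[0,0,0],[0,0,0],[0,0,0],[0,0,0],[0,0,0],[0,0,0],[0,0,0],[0,0,0]], yaw=[0,0,0,0,0,0,0,0,0,0], jaw=[-1,-1,-0.5,-0.45,-0.4,-0.3,-0.1,0.2,0.5,0.7], newtons=20)

```text
time_s: 9.7
tool_pos: [0.4587, -0.3672, 0.1303]
tcp_rot: [0.0, 0.621, 0.784, -0.0]
contact_force: [0.9, 0.0, -0.7]
finger_gap: 0.848
grasp_force: 0.0
```

Call:
send_rows(xyz=[[0,0,-0.01],[0,0,-0.03],[0,0,-0.06],[0,0,-0.1],[0,0,-0.13],[0,0,-0.15],[0,0,-0.16],[0,0,-0.16]], yaw=[0,0,0,0,0,0,0,0], jaw=[0.7,0.7,0.7,0.7,0.7,0.7,0.7,0.7])

```text
time_s: 10.5
tool_pos: [0.4592, -0.3677, 0.2923]
tcp_rot: [0.002, 0.621, 0.784, -0.0]
contact_force: [0.1, 0.5, -0.3]
finger_gap: 0.851
grasp_force: 0.0
```

Run:
```python
from h import *
s=ctrl.sense(); A=cams.get_image("scene")[:,:,::-1]; w=cams.get_image("wrist")[:,:,::-1]
print(s['time_s'],s['tool_pos'],s['contact_force'],s['grasp_force'])
cv2.imwrite("pics/scene3.png",A)
cv2.imwrite("pics/end.png",np.hstack([cv2.resize(A[130:384,20:300],(331,300)),cv2.resize(w,(400,300))]))
old=cv2.imread("pics/scene0.png")
for im in(old,A):
    h=cv2.cvtColor(np.ascontiguousarray(im),cv2.COLOR_BGR2HSV); m=cv2.inRange(h,(3,215,60),(18,255,255)); m[:200]=0;m[:,190:]=0
    q=max(cv2.findContours(m,0,1)[0],key=cv2.contourArea); print(cv2.boundingRect(q))
```

```text
10.5 [ 0.45920832 -0.36771109  0.29227928] [ 0.11288666  0.47006672 -0.31468839] 0.0
(61, 239, 119, 119)
(61, 239, 119, 119)
```

View pics/end.png

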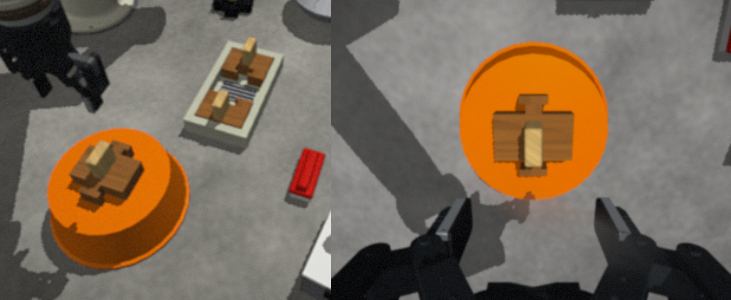

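The cover sits bar-up and centred on the basin. The basin's outline is unchanged (61,239,119,119), the neighbours are still in the kerb, and the gripper is clear.

```bash
python3 -c "
from rig import ctrl
print(ctrl.hand_in())"
```

```text
the job is handed in; nothing more can be done
None
```

I lifted the middle cover straight out and set it down bar-up in the middle of the basin top, leaving the basin and both neighbour covers in place; I handed the job in at about 10.6 s, with the gripper clear.

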